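# Hang up the scrubber and the rinsing mug

### The arm

A 7-joint arm with a two-finger parallel gripper is mounted at the origin on the work surface. World frame = base frame: x ahead of the robot, y to its left, z up, the work surface at z = 0. Lengths are in m, angles in rad, forces in N, time in s.
With the tool pointing down it reaches from about 0.425 to 0.875 m from the base axis. Payload 4.7 kg.
Tool frame: the origin (TCP) lies between the finger pads; the fingertips stand 19 mm ahead of it and the grasp point (between the pads) is the TCP (ctrl.tip_extent is the distance from the TCP to the fingertips, in m); z points along the fingers, y is the line along which they close (so a half turn about z gives the same grasp; the last joint's range is limited). The gripper opens to 87 mm and grips with 3 to 60 N. Pads are 19 mm wide; open, the fingers measure 117 mm over their backs; the gripper's body (75 mm by 190 mm) begins 51 mm behind the grasp point.
Start: joints at [1.15, 0.321, -0.07, 1.45, 0.023, 1.371, -0.057], TCP at [0.274, -0.59, 0.221] pointing down, gripper open.
Joint ranges: [-2.86, 2.86], [-0.3, 2.09], [-1.38, 1.24], [0.06, 2.45], [-1.56, 4.7], [0.09, 2.05], [-2.69, 2.69]. Speed limits (rad/s): [2.57, 2.57, 3.14, 3.14, 3.14, 3.14, 3.14].

### API

Orientations are given as a rotation vector (axis times angle).
In Python, from bench import ctrl gives the robot as it stands.
- The arm moves only by the shell command python3 -m crank 'ROWS' [OPENING] [FORCE]. ROWS is JSON, a list of rows, each an object of numbers: "tx", "ty", "tz": the shift along the tool's x, y, z in mm; "turn": the turn about the tool's z in units of 5 degrees (1.0 is 5 degrees). In form: [{"tx": .., "ty": .., "tz": .., "turn": ..}, ...]. A call has 1 to 5 rows; each row is the pose to reach, as a shift and turn from the pose commanded when the call began, along the tool's axes at that moment; what a row does not reach only later rows make up. A row lasts 1/8 s, in which the tool goes at most 62.5 mm and 10.7 degrees, less where a joint would pass 70% of its speed; a pose out of reach is approached as far as the arm can. A call with a gripper value outside its range is refused whole. OPENING is the finger opening in mm, from 0 to 87, set as the call begins (- or left out, the last holds). The fingers move at their own pace and stop on an object; FORCE is the grip in N (left out, the last holds). Time passes only in rows, so rows that repeat a pose let the fingers close. It gives the time, the measured TCP pose, the force, the opening and the grip force at its end, in the units of the state.
- ctrl.get_state(): the state, without advancing time (a new reading comes with each control period).
- ctrl.get_image(name): name is "scene" or "top"; returns (picture, depth): 480x640x3 uint8, red, green, blue; 480x640 float32, m along the optical axis (not along the pixel's ray), 0 where there is no reading.
- ctrl.camera_model(name): a dict with "intrinsics" (3x3 intrinsics, pixels), "dist_coeffs" ([k1, k2, p1, p2, k3] as OpenCV has them; the pictures are not rectified), "origin" and "orientation" of the camera in the world. Camera axes: x right, y down, z forward; pixel columns grow to the right and rows downward; lengths in m; the calibration is good to about 2 mm. A picture is of the moment at which its call begins. camera_model takes no time and is no camera call.
- ctrl.close_job(): hands the job in; it is judged then, once.
Trained networks look in the newest picture that a camera, given by its name, has taken for a name from the list of things; names that differ only in an ending like _2 or _b are one class to them, and where a whole thing is asked for, a point or a joint stands for the part that bears it (a point fixed in the world has none). Each returns a list of dicts, best first, with "confidence" (0 to 1); they miss things now and then, are a little off and sometimes report something else, mostly with a low value. They report only what shows in the picture. A call takes as long as a camera call.
- ctrl.recognise(camera, query): "xyz" ([x, y, z] in m, in world coordinates, good to about 4 mm: the middle of the surface that is visible of it).
- ctrl.mark_of(camera, query): "xyz" ([x, y, z] in m, in world coordinates, good to about 4 mm: a listed point, or the origin of a listed thing).
The state is a dict: "time": time; "joint_positions": joint angles; "qd": joint speeds; "joint_torque": joint torques, N m; "position": TCP position; "tool_rot": TCP orientation; "ft_force": force on the tool from outside, world axes, zero at the start; "torque": the same for the moment, N m; "grip_width": opening from 0.0 (shut) to 1.0 (fully open); "grip_force": force on a finger pad.
Only numpy, scipy, OpenCV 4.12 (cv2) and the standard library are available. Lean on these libraries where they do the work, as an engineer would, in place of code of your own. Each camera call takes 0.05 s, during which the arm holds its last target. There are 200 camera calls.

### The job

Clear up the washstand: hang the shower scrubber by its bow handle on the two-pronged hook, with both prongs through the bow, and hang the rinsing mug by its handle on the long single hook. Either may go first. Leave the hairbrush hanging, and do not push or tip the tumbler, talc bottle, soap dish and pump bottle.

Things in the scene. Friction and masses are not known exactly. Their poses are not given: they have to be found in the camera images.
- scrubber: Shower scrubber: pale wood block (56 x 124 mm, top at 44 mm) on bristles, with a bow handle. Origin: centre of the bristles' underside, z up. The bow's bar runs along y: 14 mm wide, 118 long, underside at z = 89, top at 102 mm. End posts (y = -53, +53, 12 thick) leave an opening 94 mm long, 45 mm high, open along x. Symmetric. 0.12-0.22 kg.
- scrubber_eye (a point): Centre of the opening under the scrubber's bar: 66.5 mm above the scrubber's origin, 22.5 mm below the bar's underside.
- mug: White plastic rinsing mug standing upright, open top: 64 mm diameter, 85 mm tall, wall 3 mm. Origin: centre of its underside, z up. A strap handle (14 mm wide, 6 mm thick) stands out to +y as far as 68 mm from the mug's axis; its opening spans y = 32 to 62 mm, z = 17 to 67 mm and is open along x. 0.08-0.15 kg.
- mug_eye (a point): Centre of the opening of the mug's handle: 47 mm along the mug's +y from its axis, 42 mm above its origin.
- twin_hook: Grey hook with two parallel prongs, at y = -29 and +29 mm (gap 48 mm, room for fingers). Prong axis 235 mm above the counter. Origin: on the panel's face, at prong axis height, mid hook; -x points out of the panel along the prong, z up. Each prong: round bar, 10 mm diameter, level for 100 mm, then turned up at 45 deg, ending 121 mm out, 23 mm above the axis.
- single_hook: Grey hook with one long prong: round bar, 10 mm diameter, level for 100 mm, then turned up at 45 deg, ending 121 mm out, 23 mm above the axis. Prong axis 235 mm above the counter. Origin: on the panel's face, at prong axis height, mid hook; -x points out of the panel along the prong, z up. 
- short_hook: Grey hook with one short prong (72 mm level, ending 89 mm out), from which the hairbrush hangs. Prong axis 235 mm above the counter. Origin: on the panel's face, at prong axis height, mid hook; -x points out of the panel along the prong, z up. 
- hairbrush: Round hairbrush (head 40 mm diameter, 185 mm long) hanging by the eye of its handle from the short hook, about 55 mm out from the panel. Origin: on the prong's axis, within the eye. Bystander.
- panel: White perforated panel, 420 mm wide, 10 mm thick, 60 to 270 mm above the counter, fixed on an aluminium bracket with a ledge 36 mm deep whose lip is 62 mm high. Origin: middle of its front face, on the counter; the front looks along -x, y runs sideways along the panel. The three hooks sit at y = -130, 0 and +130 mm in an order that changes.
- tumbler: Clear glass tumbler, 68 mm diameter, 105 mm tall, origin at the centre of its underside. Bystander.
- talc: White talc bottle with a closed flip-top cap, 54 mm diameter, 132 mm tall, origin at the centre of its underside. Bystander.
- soap_dish: Purple soap dish with a bar of soap, 78 (x) x 115 (y) x 27 mm, origin at the centre of its underside. Bystander.
- pump: Amber pump bottle, 66 mm diameter, 198 mm tall, its spout reaching 35 mm to its -x side, origin at the centre of its underside. Bystander.

How it is judged:
At the end, for the whole second after the job is handed in: Scrubber hangs on the twin hook, both prongs through its bow, centred within 18 mm, upright within 17 deg; mug hangs on the long single hook, prong through its handle, any tilt. Both 15 to 105 mm out from the panel, let go, not touching each other, almost still. Hairbrush still on its hook (x of scrubber_eye in the frame of twin_hook between -0.105 and -0.015 m and y of scrubber_eye in the frame of twin_hook between -0.018 and 0.018 m and z of scrubber_eye in the frame of twin_hook between -0.035 and -0.005 m and contact force between scrubber and twin_hook above 0.3 N and linear speed of each of scrubber, mug below 0.05 m/s and angular speed of each of scrubber, mug below 0.6 rad/s and angle between scrubber's own z axis and vertical below 0.3 rad and x of mug_eye in the frame of single_hook between -0.105 and -0.015 m and y of mug_eye in the frame of single_hook between -0.026 and 0.026 m and z of mug_eye in the frame of single_hook between -0.035 and 0.003 m and contact force between mug and single_hook above 0.3 N and contact force between scrubber and mug below 0.1 N and distance between hairbrush and short_hook below 0.09 m and height (world z) of hairbrush above 0.225 m).
It fails at once if the glass tumbler is pushed more than 20 mm from its place or tipped over (distance of tumbler from where it was at the start of the episode above 0.02 m or angle between tumbler's own z axis and vertical above 0.35 rad).
It fails at once if the talc bottle is pushed more than 20 mm from its place or tipped over (distance of talc from where it was at the start of the episode above 0.02 m or angle between talc's own z axis and vertical above 0.35 rad).
It fails at once if the soap dish is pushed more than 20 mm from its place or tipped over (distance of soap_dish from where it was at the start of the episode above 0.02 m or angle between soap_dish's own z axis and vertical above 0.35 rad).
It fails at once if the pump bottle is pushed more than 20 mm from its place or tipped over (distance of pump from where it was at the start of the episode above 0.02 m or angle between pump's own z axis and vertical above 0.35 rad).
It fails at once if the hairbrush is knocked or taken off its hook (its eye shifts by more than 30 mm) (distance of hairbrush from where it was at the start of the episode above 0.03 m).
It also fails if it takes over 69 s, if anything falls off the work surface, if the arm or the gripper's body presses on something with over 40 N, if the wrist force passes 120 N, or if a joint passes its speed limit or range.

## Working session

There is one attempt and no reset: what is moved stays moved. The work goes in short steps, Python scripts to look and compute and a shell command to move; the robot and the scene stay as the last step left them, time stands still between calls to the robot, and variables do not carry over. Pictures are saved under pics/ and viewed, at most 10 in all, crops included, and the job is handed in when it is done.

```bash
ls; mkdir -p pics; python3 - <<'E'
from bench import ctrl
import cv2,numpy as np
s=ctrl.get_state();print({k:np.round(v,3).tolist() for k,v in s.items()})
for c in("scene","top"):
    im,d=ctrl.get_image(c);cv2.imwrite(f"pics/{c}0.png",im[:,:,::-1]);np.save(f"pics/{c}0.npy",d)
    m=ctrl.camera_model(c);print(c,np.round(m["origin"],3),np.round(m["orientation"],3).tolist())
    for q in["scrubber","scrubber_eye","mug","mug_eye","twin_hook","single_hook","short_hook","hairbrush","panel","tumbler","talc","soap_dish","pump"]:
        r=ctrl.mark_of(c,q);print(c,q,[(np.round(a["xyz"],3).tolist(),round(a["confidence"],2)) for a in r[:2]])
E
```

```text
pics
{'time': 0.0, 'joint_positions': [1.15, 0.322, -0.07, 1.452, 0.023, 1.371, -0.057], 'qd': [-0.001, 0.001, 0.001, -0.0, 0.002, 0.0, 0.0], 'joint_torque': [0.0, -49.129, -0.404, -31.252, -0.064, 0.044, 0.0], 'position': [0.274, -0.589, 0.22], 'tool_rot': [-3.066, -0.677, 0.001], 'ft_force': [1.076, 0.896, 0.473], 'torque': [0.034, -0.009, -0.004], 'grip_force': 0.0, 'grip_width': 1.0}
scene [ 1.237 -0.59   1.037] [-2.145, -1.002, 0.433]
scene scrubber [([0.602, 0.347, -0.002], 0.87), ([0.662, -0.327, 0.236], 0.52)]
scene scrubber_eye [([0.606, 0.349, 0.067], 0.95)]
scene mug [([0.456, 0.189, -0.003], 0.85), ([0.444, 0.358, -0.003], 0.68)]
scene mug_eye [([0.408, 0.176, 0.039], 0.73)]
scene twin_hook [([0.53, -0.337, 0.236], 0.59)]
scene single_hook [([0.659, -0.33, 0.236], 0.61)]
scene short_hook [([0.397, -0.347, 0.239], 0.44)]
scene hairbrush [([0.399, -0.296, 0.237], 0.52)]
scene panel [([0.533, -0.336, -0.003], 0.63)]
scene tumbler [([0.444, 0.358, -0.004], 0.97)]
scene talc [([0.6, 0.014, -0.002], 0.92), ([0.533, -0.338, 0.002], 0.46)]
scene soap_dish [([0.442, 0.024, -0.0], 0.91), ([0.445, 0.356, -0.002], 0.45)]
scene pump [([0.584, 0.165, 0.0], 0.86)]
top [0.437 0.026 1.264] [-2.213, 2.169, -0.106]
top scrubber [([0.602, 0.35, -0.003], 0.63)]
top scrubber_eye [([0.604, 0.352, 0.066], 0.68)]
top mug [([0.453, 0.189, 0.003], 0.62)]
top mug_eye [([0.409, 0.177, 0.041], 0.64)]
top twin_hook [([0.526, -0.339, 0.232], 0.77)]
top single_hook [([0.655, -0.324, 0.235], 0.89)]
top short_hook [([0.4, -0.348, 0.239], 0.85)]
top hairbrush [([0.439, 0.025, 0.0], 0.6)]
top panel [([0.53, -0.338, -0.005], 0.75), ([0.451, 0.192, 0.004], 0.55)]
top tumbler [([0.447, 0.355, -0.006], 0.57)]
top talc [([0.6, 0.017, 0.002], 0.9), ([0.529, -0.336, -0.003], 0.34)]
top soap_dish [([0.443, 0.023, 0.0], 0.81)]
top pump [([0.588, 0.17, -0.0], 0.83), ([0.528, -0.338, 0.232], 0.55)]
```

View pics/scene0.png

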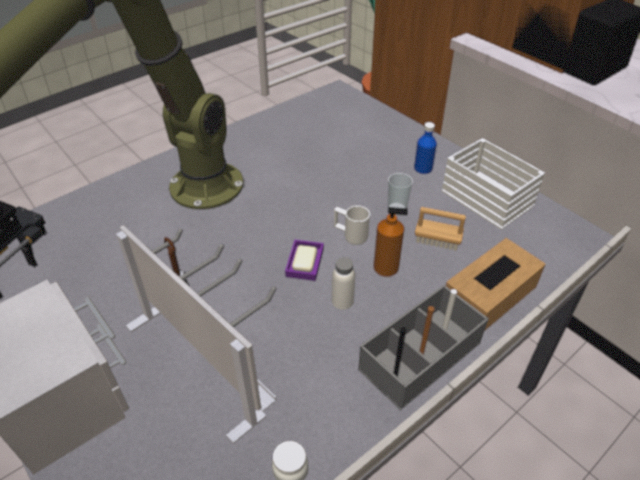

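View pics/top0.png

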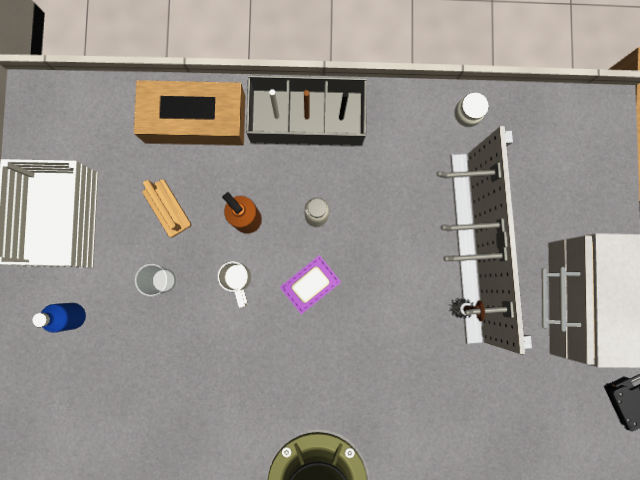

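The overview shows the mug at (233,275) in the top view, its handle pointing toward the robot. The scrubber is at (166,208), its bar oblique. On the panel, the hairbrush hangs at row 310, the twin prongs are at rows 227 and 257, and the single hook is at row 173. The network poses agree with this. Next I refine positions and yaws from depth.

```bash
cat >h.py <<'E'
from bench import ctrl
import cv2,numpy as np
from scipy.spatial.transform import Rotation as R
def cloud(c,d):
    m=ctrl.camera_model(c);K=np.array(m["intrinsics"]);D=np.array(m["dist_coeffs"])
    v,u=np.mgrid[:480,:640]
    p=cv2.undistortPoints(np.stack([u,v],-1).reshape(-1,1,2).astype(float),K,D).reshape(480,640,2)
    P=np.dstack([p,np.ones((480,640))])*d[...,None]
    P=P@R.from_rotvec(m["orientation"]).as_matrix().T+m["origin"] if np.size(m["orientation"])==3 else P@np.array(m["orientation"]).T+m["origin"]
    P[d==0]=np.nan
    return P
def sel(P,x,y,z):
    Q=P.reshape(-1,3);return Q[(Q[:,0]>x[0])&(Q[:,0]<x[1])&(Q[:,1]>y[0])&(Q[:,1]<y[1])&(Q[:,2]>z[0])&(Q[:,2]<z[1])]
def line(Q):
    q=Q[:,:2];c=np.median(q,0);w,V=np.linalg.eigh(np.cov((q-c).T));a=V[:,1];t=(q-q.mean(0))@a
    return len(Q),np.round(q.mean(0)+a*(t.max()+t.min())/2,4),"ext",np.round(np.ptp(t),3),"ang",round(np.degrees(np.arctan2(a[1],a[0]))%180,1),"z",np.round(np.percentile(Q[:,2],[5,50,95]),4)
def go(x,y,z,yaw):
    """delta to the target, closing axis at yaw deg (mod 180)"""
    s=ctrl.get_state();M=R.from_rotvec(s["tool_rot"]).as_matrix()
    d=M.T@(np.array([x,y,z])-s["position"])*1000
    cur=np.degrees(np.arctan2(M[1,1],M[0,1]));t=-((yaw-cur+90)%180-90)
    print("now",np.round(s["position"],4),"yaw",round(cur,1),"tilt",round(float(np.degrees(np.arccos(-M[2,2]))),2),"-> tx ty tz",np.round(d,1),"turn",round(t/5,2),"t",round(s["time"],1))
E
python3 - <<'E'
from h import *
for c in("top","scene"):
    P=cloud(c,np.load(f"pics/{c}0.npy"))
    print(c,"table",np.nanmedian(sel(P,(.4,.5),(-.15,-.05),(-.05,.05))[:,2]))
    print("bar",line(sel(P,(.52,.68),(.27,.43),(.085,.12))))
    print("handle",line(sel(P,(.36,.418),(.14,.22),(.05,.085))) if len(sel(P,(.36,.418),(.14,.22),(.05,.085)))>3 else 0)
    q=sel(P,(.41,.50),(.14,.24),(.078,.1));
    (cx,cy),r=cv2.minEnclosingCircle(q[:,:2].astype(np.float32));print("rim",cx,cy,r,np.median(q[:,2]),len(q))
    for n,x in(("single",(.63,.69)),("twinA",(.535,.585)),("twinB",(.48,.522)),("short",(.37,.43))):
        q=sel(P,x,(-.325,-.235),(.225,.26))
        if len(q)>9: print(n,line(q))
    q=sel(P,(.3,.76),(-.38,-.31),(.262,.29));print("panel top",line(q))
    for n,x,y,z in(("pump",(.52,.66),(.1,.24),(.16,.25)),("basket",(.45,.8),(.42,.7),(.02,.4))):
        q=sel(P,x,y,z);print(n,len(q),q.min(0).round(3) if len(q) else 0,q.max(0).round(3) if len(q) else 0)
E
```

```text
top table 0.00020744115087778514
bar (385, array([0.6067, 0.3485]), 'ext', np.float64(0.118), 'ang', np.float64(33.9), 'z', array([0.0948, 0.1014, 0.1054]))
handle (83, array([0.4052, 0.1735]), 'ext', np.float64(0.027), 'ang', np.float64(24.8), 'z', array([0.0683, 0.0729, 0.0768]))
rim 0.4570212960243225 0.18995556235313416 0.03229647874832153 0.08465589732073864 152
single (368, array([ 0.6576, -0.2819]), 'ext', np.float64(0.094), 'ang', np.float64(98.7), 'z', array([0.2325, 0.2395, 0.2564]))
twinA (248, array([ 0.5572, -0.2794]), 'ext', np.float64(0.089), 'ang', np.float64(95.0), 'z', array([0.2358, 0.2395, 0.2429]))
twinB (247, array([ 0.4991, -0.28  ]), 'ext', np.float64(0.09), 'ang', np.float64(95.1), 'z', array([0.2351, 0.2392, 0.2437]))
short (263, array([ 0.3989, -0.292 ]), 'ext', np.float64(0.066), 'ang', np.float64(95.0), 'z', array([0.2324, 0.2414, 0.2519]))
panel top (1667, array([ 0.533 , -0.3428]), 'ext', np.float64(0.418), 'ang', np.float64(4.9), 'z', array([0.2635, 0.2691, 0.2725]))
pump 260 [0.574 0.158 0.161] [0.618 0.199 0.203]
basket 5542 [0.471 0.516 0.02 ] [0.69
[... 429 characters left out ...]
t', np.float64(0.088), 'ang', np.float64(95.7), 'z', array([0.235 , 0.2398, 0.2437]))
twinA (231, array([ 0.5543, -0.2792]), 'ext', np.float64(0.088), 'ang', np.float64(95.0), 'z', array([0.235 , 0.2399, 0.2434]))
twinB (224, array([ 0.4964, -0.2802]), 'ext', np.float64(0.09), 'ang', np.float64(94.0), 'z', array([0.235 , 0.2403, 0.2448]))
short (200, array([ 0.3976, -0.2935]), 'ext', np.float64(0.063), 'ang', np.float64(96.5), 'z', array([0.2329, 0.2411, 0.2525]))
panel top (1320, array([ 0.5307, -0.3461]), 'ext', np.float64(0.42), 'ang', np.float64(4.7), 'z', array([0.2635, 0.27  , 0.273 ]))
pump 248 [0.574 0.153 0.16 ] [0.617 0.195 0.203]
basket 4996 [0.464 0.511 0.02 ] [0.691 0.686 0.128]
```

```bash
python3 -m crank '[{"tz":-60},{"tz":-120},{"tz":-180},{"tz":-220}]' 87
```

```text
$[0]: bad value
```

```bash
python3 -m crank '[{"tx":0.0,"ty":0.0,"tz":-60.0,"turn":0.0},{"tx":0.0,"ty":0.0,"tz":-120.0,"turn":0.0},{"tx":0.0,"ty":0.0,"tz":-180.0,"turn":0.0},{"tx":0.0,"ty":0.0,"tz":-220.0,"turn":0.0}]' 87; python3 -c "
from h import *
go(.5,-.25,.44,-72);go(.4555,.189,.3,-72)"
```

```text
time: 1.9
position: [0.2739, -0.5896, 0.4452]
tool_rot: [3.064, 0.677, 0.002]
ft_force: [0.1, 0.6, 0.3]
grip_width: 1.001
grip_force: 0.0
now [ 0.2739 -0.5896  0.4452] yaw -65.1 tilt 0.24 -> tx ty tz [ 348.2 -212.8    4.3] turn 1.38 t 1.9
now [ 0.2739 -0.5896  0.4452] yaw -65.1 tilt 0.24 -> tx ty tz [ 492.7 -630.3  142.6] turn 1.38 t 1.9
```

```bash
python3 -m crank '[{"tx":50,"ty":-30,"tz":0,"turn":0},{"tx":100,"ty":-60,"tz":0,"turn":0.5},{"tx":150,"ty":-92,"tz":0,"turn":1},{"tx":200,"ty":-122,"tz":0,"turn":1.38},{"tx":250,"ty":-152,"tz":0,"turn":1.38}]' >/dev/null; python3 -m crank '[{"tx":50,"ty":-20,"tz":0,"turn":0},{"tx":90,"ty":-50,"tz":0,"turn":0},{"tx":90,"ty":-50,"tz":0,"turn":0}]' ; python3 -c "
from h import *
go(.4555,.189,.2,-72)"
```

```text
time: 2.9
position: [0.5093, -0.2658, 0.4414]
tool_rot: [-3.099, -0.506, -0.002]
ft_force: [-0.3, -0.7, 0.4]
grip_width: 0.998
grip_force: 0.0
now [ 0.5093 -0.2658  0.4414] yaw -71.4 tilt 0.14 -> tx ty tz [  93.2 -447.8  242.3] turn 0.11 t 2.9
```

```bash
python3 -m crank '[{"tx":12,"ty":-56,"tz":0,"turn":0},{"tx":24,"ty":-112,"tz":0,"turn":0},{"tx":36,"ty":-168,"tz":10,"turn":0},{"tx":48,"ty":-224,"tz":30,"turn":0},{"tx":60,"ty":-280,"tz":50,"turn":0}]' >/dev/null; python3 -m crank '[{"tx":8,"ty":-45,"tz":30,"turn":0},{"tx":16,"ty":-90,"tz":60,"turn":0},{"tx":25,"ty":-130,"tz":90,"turn":0},{"tx":33,"ty":-167,"tz":130,"turn":0.1},{"tx":33,"ty":-167,"tz":150,"turn":0.1}]' ; python3 - <<'E'
from h import *
im,d=ctrl.get_image("top");cv2.imwrite("pics/top1.png",im[:,:,::-1]);im,d=ctrl.get_image("scene");cv2.imwrite("pics/scene1.png",im[:,:,::-1])
go(.4555,.189,.074,-72)
E
```

```text
time: 4.15
position: [0.4551, 0.1852, 0.2396]
tool_rot: [-3.103, -0.486, 0.003]
ft_force: [0.1, -2.0, 0.0]
grip_width: 0.998
grip_force: 0.0
now [0.4555 0.1819 0.2392] yaw -72.5 tilt 0.24 -> tx ty tz [  2.8  -6.9 165.2] turn -0.09 t 4.2
```

View pics/scene1.png

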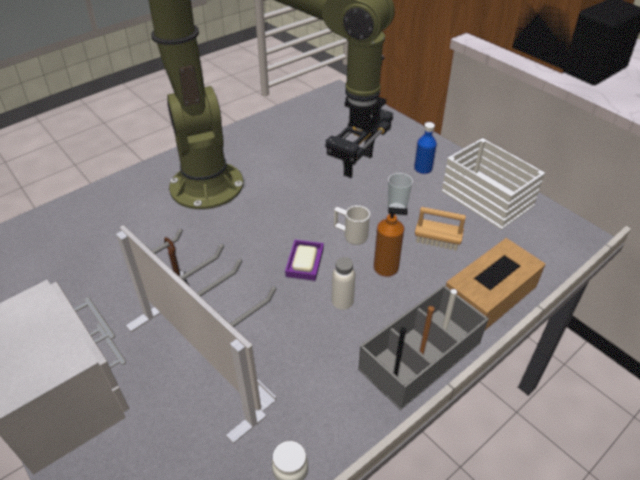

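The gripper stands above the mug at around (358,145), with its fingers opening roughly across the handle. I lower it in two steps.

```bash
python3 -m crank '[{"tx":3,"ty":-7,"tz":50,"turn":0},{"tx":3,"ty":-7,"tz":100,"turn":0},{"tx":3,"ty":-7,"tz":115,"turn":0},{"tx":3,"ty":-7,"tz":115,"turn":0}]' |head -2; python3 -c "
from h import *
go(.4555,.189,.074,-72)"
```

```text
time: 4.75
position: [0.4582, 0.1898, 0.127]
now [0.4582 0.1898 0.127 ] yaw -72.6 tilt 0.0 -> tx ty tz [-2.8 -0.  53. ] turn -0.11 t 4.8
```

```bash
python3 -m crank '[{"tx":-2.5,"ty":0,"tz":25,"turn":0},{"tx":-2.5,"ty":0,"tz":50,"turn":0},{"tx":-2.5,"ty":0,"tz":53,"turn":0}]' |head -4; python3 -m crank '[{"tx":0,"ty":0,"tz":0,"turn":0},{"tx":0,"ty":0,"tz":0,"turn":0},{"tx":0,"ty":0,"tz":0,"turn":0},{"tx":0,"ty":0,"tz":0,"turn":0},{"tx":0,"ty":0,"tz":0,"turn":0}]' 50 20;  python3 -m crank '[{"tx":0,"ty":0,"tz":0,"turn":0},{"tx":0,"ty":0,"tz":0,"turn":0},{"tx":0,"ty":0,"tz":-10,"turn":0},{"tx":0,"ty":0,"tz":-30,"turn":0},{"tx":0,"ty":0,"tz":-60,"turn":0}]'
```

```text
time: 5.12
position: [0.456, 0.1894, 0.0742]
tool_rot: [3.105, 0.477, 0.001]
ft_force: [0.1, 0.2, -0.2]
time: 5.75
position: [0.4559, 0.19, 0.0741]
tool_rot: [3.105, 0.478, 0.002]
ft_force: [-0.7, 0.6, 3.9]
grip_width: 0.713
grip_force: 20.0
time: 6.38
position: [0.454, 0.1892, 0.1331]
tool_rot: [3.105, 0.478, -0.005]
ft_force: [0.2, 0.2, -0.3]
grip_width: 0.71
grip_force: 20.0
```

```bash
python3 -m crank '[{"tx":0,"ty":0,"tz":-40,"turn":0},{"tx":0,"ty":0,"tz":-80,"turn":0},{"tx":0,"ty":0,"tz":-120,"turn":0},{"tx":0,"ty":0,"tz":-160,"turn":0},{"tx":0,"ty":0,"tz":-200,"turn":0}]' >/dev/null
python3 -m crank '[{"tx":0,"ty":0,"tz":-20,"turn":0},{"tx":0,"ty":0,"tz":-30,"turn":0}]'|head -2; python3 -c "
from h import *
go(.695,-.08,.36,-85.2)"
```

```text
time: 7.25
position: [0.4551, 0.1898, 0.3643]
now [0.4551 0.1898 0.3643] yaw -72.5 tilt 0.05 -> tx ty tz [147.5 329.5   4.5] turn 2.55 t 7.2
```

```bash
python3 -m crank '[{"tx":15,"ty":35,"tz":0,"turn":0},{"tx":33,"ty":75,"tz":0,"turn":0.5},{"tx":53,"ty":120,"tz":0,"turn":1.0},{"tx":73,"ty":165,"tz":0,"turn":1.5},{"tx":93,"ty":210,"tz":0,"turn":2.0}]' >/dev/null
python3 -c "
from h import *
go(.695,-.08,.36,-85.2)"
```

```text
now [0.6075 0.0161 0.3621] yaw -82.6 tilt 0.12 -> tx ty tz [ 74.3 106.6   2. ] turn 0.53 t 7.9
```

```bash
python3 -m crank '[{"tx":25,"ty":40,"tz":0,"turn":0.25},{"tx":50,"ty":80,"tz":0,"turn":0.5},{"tx":70,"ty":106,"tz":0,"turn":0.5},{"tx":70,"ty":106,"tz":0,"turn":0.5},{"tx":70,"ty":106,"tz":0,"turn":0.5}]' |head -2
python3 - <<'E'
from h import *
go(.695,-.166,.2787,-85.2)
for c in("top","scene"):
    im,d=ctrl.get_image(c);cv2.imwrite(f"pics/{c}2.png",im[:,:,::-1]);P=cloud(c,d)
    for q in("mug_eye","mug"): print(c,q,[(np.round(a["xyz"],4).tolist(),round(a["confidence"],2)) for a in ctrl.mark_of(c,q)[:2]])
    q=sel(P,(.615,.648),(-.13,-.04),(.3,.37));print("handle",line(q) if len(q)>5 else len(q))
    if len(q)>5: print(np.median(q,0))
E
```

```text
time: 8.5
position: [0.6898, -0.0775, 0.3623]
now [ 0.6898 -0.0775  0.3623] yaw -84.9 tilt 0.14 -> tx ty tz [-2.5 88.8 83.5] turn 0.06 t 8.5
top mug_eye [([0.6406, -0.0808, 0.3314], 0.69), ([0.6574, -0.3272, 0.2346], 0.52)]
top mug [([0.687, -0.0791, 0.2881], 0.82)]
handle (223, array([ 0.6357, -0.0806]), 'ext', np.float64(0.025), 'ang', np.float64(7.6), 'z', array([0.3043, 0.3597, 0.3636]))
[ 0.63274963 -0.08042699  0.35968585]
scene mug_eye [([0.6423, -0.0808, 0.3288], 0.78), ([0.4456, 0.3576, 0.0], 0.57)]
scene mug [([0.6916, -0.0765, 0.2877], 0.56)]
handle (111, array([ 0.6334, -0.0854]), 'ext', np.float64(0.028), 'ang', np.float64(3.8), 'z', array([0.3039, 0.3091, 0.3277]))
[ 0.62688729 -0.08649121  0.30910257]
```

```bash
python3 -c "
import cv2,numpy as np
a=cv2.imread('pics/scene2.png')[80:400,120:440];b=cv2.imread('pics/top2.png')[80:400,300:620]
cv2.imwrite('pics/c2.png',cv2.resize(np.hstack([a,b]),(800,400)))"
```

```text
(no output)
```

View pics/c2.png

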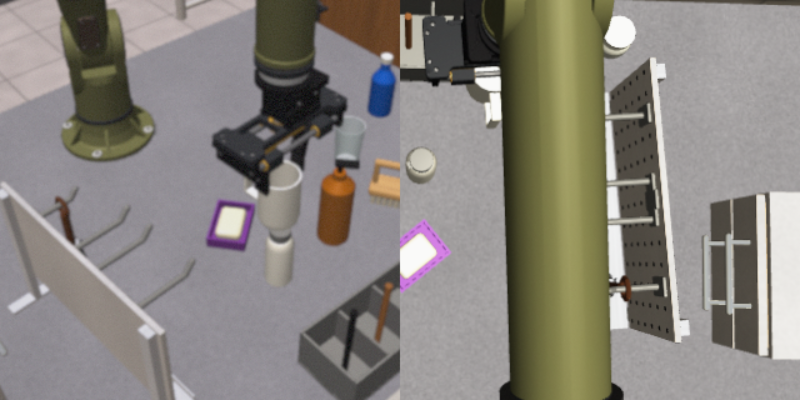

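The held mug is upright with its handle toward -x, at (255,190) in the left crop. The prong tip is at (190,265) and the path is free. I go to the entry pose in front of the tip.

```bash
python3 -m crank '[{"tx":-1,"ty":30,"tz":25,"turn":0},{"tx":-1,"ty":60,"tz":50,"turn":0},{"tx":-1.5,"ty":88,"tz":75,"turn":0},{"tx":-1.5,"ty":91,"tz":83,"turn":0},{"tx":-1.5,"ty":91,"tz":83,"turn":0}]' |head -4
python3 - <<'E'
from h import *
for c in("top","scene"):
    im,d=ctrl.get_image(c)
    print(c,[(np.round(a["xyz"],4).tolist(),round(a["confidence"],2)) for a in ctrl.mark_of(c,"mug_eye")[:1]])
go(.696,-.17,.279,-85.2)
go(.702,-.26,.279,-85.2)
E
```

```text
time: 9.43
position: [0.6967, -0.1679, 0.2804]
tool_rot: [-3.137, -0.139, 0.0]
ft_force: [-0.9, 0.9, -0.8]
top [([0.6475, -0.1712, 0.2467], 0.66)]
scene [([0.6504, -0.1714, 0.2493], 0.95)]
now [ 0.6975 -0.1672  0.2821] yaw -84.8 tilt 0.15 -> tx ty tz [-1.8  2.6  3.1] turn 0.07 t 9.6
now [ 0.6975 -0.1672  0.2821] yaw -84.8 tilt 0.15 -> tx ty tz [-3.9 92.8  3.1] turn 0.07 t 9.6
```

```bash
python3 -m crank '[{"tx":-2,"ty":12,"tz":2,"turn":0},{"tx":-3,"ty":25,"tz":2,"turn":0},{"tx":-3,"ty":40,"tz":2,"turn":0},{"tx":-3,"ty":50,"tz":2,"turn":0},{"tx":-3,"ty":50,"tz":2,"turn":0}]' |head -4
python3 - <<'E'
from h import *
for c in("top","scene"):
    im,d=ctrl.get_image(c);cv2.imwrite(f"pics/{c}3.png",im[:,:,::-1])
    print(c,[(np.round(a["xyz"],4).tolist(),round(a["confidence"],2)) for a in ctrl.mark_of(c,"mug_eye")[:1]])
a=cv2.imread('pics/scene3.png')[180:380,120:360];cv2.imwrite('pics/c3.png',cv2.resize(a,None,fx=3,fy=3,interpolation=cv2.INTER_CUBIC)[:600])
go(.702,-.26,.279,-85.2)
E
```

```text
time: 10.25
position: [0.698, -0.2213, 0.2779]
tool_rot: [3.138, 0.134, -0.001]
ft_force: [0.6, -0.1, -1.4]
top [([0.6502, -0.2212, 0.2459], 0.62)]
scene [([0.6515, -0.2241, 0.2459], 0.6)]
now [ 0.6984 -0.2184  0.2785] yaw -84.9 tilt 0.03 -> tx ty tz [-0.1 41.8 -0.6] turn 0.06 t 10.4
```

View pics/c3.png

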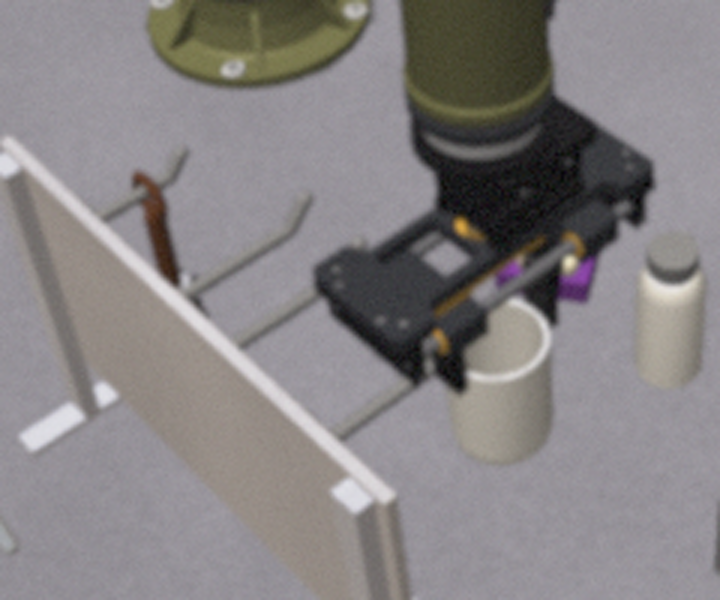

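The prong tip is inside the handle, behind the gripper at around (410,380), and there is no contact force. I continue inward, then lower onto the prong.

```bash
python3 -m crank '[{"tx":0,"ty":14,"tz":0,"turn":0},{"tx":0,"ty":28,"tz":0,"turn":0},{"tx":0,"ty":40,"tz":0,"turn":0},{"tx":0,"ty":40,"tz":0,"turn":0}]' |head -4
python3 -m crank '[{"tx":0,"ty":0,"tz":8,"turn":0},{"tx":0,"ty":0,"tz":16,"turn":0},{"tx":0,"ty":0,"tz":23,"turn":0},{"tx":0,"ty":0,"tz":27,"turn":0},{"tx":0,"ty":0,"tz":27,"turn":0}]' |head -4
python3 - <<'E'
from h import *
for c in("top","scene"):
    im,d=ctrl.get_image(c)
    print(c,[(np.round(a["xyz"],4).tolist(),round(a["confidence"],2)) for a in ctrl.mark_of(c,"mug_eye")[:1]])
go(.703,-.26,.247,-85.2)
E
```

```text
time: 10.95
position: [0.7013, -0.2617, 0.2778]
tool_rot: [3.138, 0.133, -0.001]
ft_force: [0.4, -0.0, -1.6]
time: 11.58
position: [0.7015, -0.2591, 0.2509]
tool_rot: [-3.138, -0.138, 0.001]
ft_force: [-0.2, 0.6, -2.2]
top [([0.6531, -0.26, 0.2173], 0.78)]
scene [([0.6557, -0.263, 0.2211], 0.83)]
now [ 0.7019 -0.2593  0.2518] yaw -85.0 tilt 0.04 -> tx ty tz [1.1 0.8 4.8] turn 0.04 t 11.8
```

```bash
python3 -m crank '[{"tx":0,"ty":0,"tz":2,"turn":0},{"tx":0,"ty":0,"tz":4,"turn":0},{"tx":0,"ty":0,"tz":5,"turn":0},{"tx":0,"ty":0,"tz":5,"turn":0}]' - 3|head -6
python3 -m crank '[{"tx":0,"ty":0,"tz":0,"turn":0},{"tx":0,"ty":0,"tz":0,"turn":0},{"tx":0,"ty":0,"tz":0,"turn":0},{"tx":0,"ty":0,"tz":0,"turn":0},{"tx":0,"ty":0,"tz":0,"turn":0}]' 87 |tail -3
python3 -m crank '[{"tx":0,"ty":0,"tz":0,"turn":0},{"tx":0,"ty":0,"tz":0,"turn":0},{"tx":0,"ty":0,"tz":0,"turn":0},{"tx":0,"ty":0,"tz":-10,"turn":0},{"tx":0,"ty":0,"tz":-30,"turn":0}]' 87 |tail -3
python3 - <<'E'
from h import *
for c in("top","scene"):
    im,d=ctrl.get_image(c);cv2.imwrite(f"pics/{c}4.png",im[:,:,::-1])
    print(c,[(np.round(a["xyz"],4).tolist(),round(a["confidence"],2)) for a in ctrl.mark_of(c,"mug_eye")[:1]])
a=cv2.imread('pics/scene4.png')[180:380,120:360];cv2.imwrite('pics/c4.png',cv2.resize(a,None,fx=3,fy=3,interpolation=cv2.INTER_CUBIC)[:600])
E
```

```text
time: 12.28
position: [0.7017, -0.2592, 0.2463]
tool_rot: [3.139, 0.137, 0.0]
ft_force: [-0.0, 0.1, -0.9]
grip_width: 0.717
grip_force: 3.0
ft_force: [-0.6, -0.1, 0.3]
grip_width: 0.996
grip_force: 0.0
ft_force: [0.3, 0.7, 0.1]
grip_width: 1.003
grip_force: 0.0
top [([0.6494, -0.2621, 0.2138], 0.58)]
scene [([0.64, -0.2643, 0.2185], 0.62)]
```

View pics/c4.png

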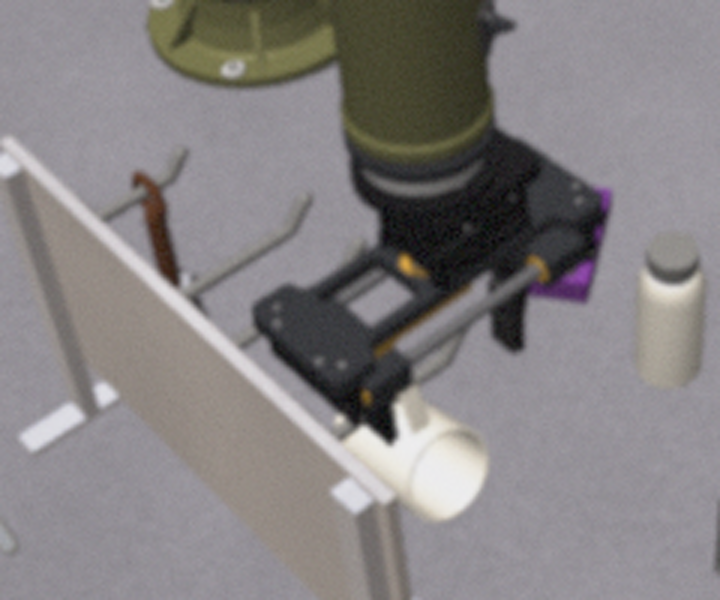

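The mug hangs on the single prong with its mouth toward +x at (450,475), clear of the twin hook. I lift off and head for the scrubber.

```bash
python3 -m crank '[{"tx":0,"ty":0,"tz":-30,"turn":0},{"tx":0,"ty":0,"tz":-70,"turn":0},{"tx":0,"ty":0,"tz":-110,"turn":0},{"tx":0,"ty":0,"tz":-110,"turn":0}]' |head -2
python3 -c "
from h import *
go(.6055,.347,.38,-57)"
```

```text
time: 14.22
position: [0.7026, -0.2591, 0.3898]
now [ 0.7026 -0.2591  0.3898] yaw -85.0 tilt 0.33 -> tx ty tz [ -43.9 -612.3    8.5] turn -5.6 t 14.2
```

```bash
python3 -m crank '[{"tx":-4,"ty":-50,"tz":0,"turn":0},{"tx":-8,"ty":-110,"tz":0,"turn":0},{"tx":-12,"ty":-170,"tz":0,"turn":0},{"tx":-16,"ty":-230,"tz":0,"turn":0},{"tx":-20,"ty":-290,"tz":0,"turn":0}]' >/dev/null
python3 -m crank '[{"tx":-6,"ty":-60,"tz":0,"turn":-1.2},{"tx":-10,"ty":-120,"tz":0,"turn":-2.4},{"tx":-14,"ty":-180,"tz":0,"turn":-3.6},{"tx":-19,"ty":-240,"tz":0,"turn":-4.8},{"tx":-24,"ty":-290,"tz":0,"turn":-5.6}]' >/dev/null
python3 -m crank '[{"tx":0,"ty":0,"tz":0,"turn":0},{"tx":0,"ty":0,"tz":0,"turn":0}]' |head -2
python3 -c "
from h import *
go(.6057,.3467,.2,-56.7)"
```

```text
time: 15.72
position: [0.6072, 0.3141, 0.3848]
now [0.6072 0.3141 0.3848] yaw -57.0 tilt 0.14 -> tx ty tz [ 16.9 -28.3 184.7] turn -0.06 t 15.7
```

```bash
python3 -m crank '[{"tx":10,"ty":-16,"tz":20,"turn":0},{"tx":17,"ty":-28,"tz":60,"turn":0},{"tx":17,"ty":-28,"tz":110,"turn":0},{"tx":17,"ty":-28,"tz":160,"turn":0},{"tx":17,"ty":-28,"tz":185,"turn":0}]' >/dev/null
python3 -m crank '[{"tx":0,"ty":0,"tz":20,"turn":0},{"tx":0,"ty":0,"tz":40,"turn":0},{"tx":0,"ty":0,"tz":40,"turn":0}]' |head -4
python3 -c "
from h import *
go(.6057,.3467,.1,-56.7)"
```

```text
time: 16.73
position: [0.6055, 0.3468, 0.1594]
tool_rot: [3.012, 0.892, -0.004]
ft_force: [0.2, 0.4, -0.1]
now [0.6055 0.3468 0.1594] yaw -57.0 tilt 0.16 -> tx ty tz [ 0.3  0.1 59.4] turn -0.06 t 16.7
```

```bash
python3 -m crank '[{"tx":0,"ty":0,"tz":30,"turn":0},{"tx":0,"ty":0,"tz":55,"turn":0},{"tx":0,"ty":0,"tz":61,"turn":0},{"tx":0,"ty":0,"tz":61,"turn":0}]' |head -4
python3 -m crank '[{"tx":0,"ty":0,"tz":0,"turn":0},{"tx":0,"ty":0,"tz":0,"turn":0},{"tx":0,"ty":0,"tz":0,"turn":0},{"tx":0,"ty":0,"tz":0,"turn":0},{"tx":0,"ty":0,"tz":0,"turn":0}]' 5 40 
python3 -m crank '[{"tx":0,"ty":0,"tz":0,"turn":0},{"tx":0,"ty":0,"tz":0,"turn":0},{"tx":0,"ty":0,"tz":0,"turn":0},{"tx":0,"ty":0,"tz":0,"turn":0},{"tx":0,"ty":0,"tz":0,"turn":0}]'
python3 -m crank '[{"tx":0,"ty":0,"tz":-20,"turn":0},{"tx":0,"ty":0,"tz":-60,"turn":0},{"tx":0,"ty":0,"tz":-110,"turn":0},{"tx":0,"ty":0,"tz":-160,"turn":0},{"tx":0,"ty":0,"tz":-210,"turn":0}]' >/dev/null
python3 -m crank '[{"tx":0,"ty":0,"tz":-40,"turn":0},{"tx":0,"ty":0,"tz":-80,"turn":0},{"tx":0,"ty":0,"tz":-80,"turn":0}]'
python3 -c "
from h import *
go(.52,-.1,.39,-85.2)"
```

```text
time: 17.23
position: [0.6066, 0.3478, 0.1013]
tool_rot: [-3.012, -0.892, -0.002]
ft_force: [0.5, -0.4, -0.7]
time: 17.85
position: [0.6061, 0.3474, 0.1003]
tool_rot: [3.012, 0.893, -0.0]
ft_force: [0.3, 0.2, 0.4]
grip_width: 0.515
grip_force: 0.0
time: 18.48
position: [0.606, 0.349, 0.1019]
tool_rot: [-3.01, -0.893, -0.002]
ft_force: [-1.0, 0.4, 6.0]
grip_width: 0.072
grip_force: 2.9
time: 19.48
position: [0.6066, 0.3483, 0.3955]
tool_rot: [-3.01, -0.891, -0.011]
ft_force: [-0.3, 0.2, -0.4]
grip_width: 0.058
grip_force: 0.0
now [0.6066 0.3483 0.3955] yaw -57.0 tilt 0.43 -> tx ty tz [-316.8  328.8    3. ] turn 5.64 t 19.5
```

The grip missed: the fingers closed to 5 mm. I look at what happened.

```bash
python3 - <<'E'
from h import *
for c in("top","scene"):
    im,d=ctrl.get_image(c);cv2.imwrite(f"pics/{c}5.png",im[:,:,::-1]);P=cloud(c,d)
    print(c,[(np.round(a["xyz"],4).tolist(),round(a["confidence"],2)) for a in ctrl.mark_of(c,"scrubber")[:1]+ctrl.mark_of(c,"scrubber_eye")[:1]])
    q=sel(P,(.52,.68),(.27,.43),(.085,.12));print(line(q) if len(q)>9 else len(q))
a=cv2.imread('pics/scene5.png')[120:300,340:580];cv2.imwrite('pics/c5.png',cv2.resize(a,None,fx=3,fy=3,interpolation=cv2.INTER_CUBIC))
E
```

```text
top [([0.6053, 0.3462, -0.0044], 0.97), ([0.6045, 0.3499, 0.0678], 0.82)]
(388, array([0.6062, 0.3481]), 'ext', np.float64(0.117), 'ang', np.float64(33.8), 'z', array([0.0953, 0.1013, 0.1055]))
scene [([0.6047, 0.3488, -0.0011], 0.62), ([0.6033, 0.3497, 0.0659], 0.94)]
(299, array([0.6047, 0.3448]), 'ext', np.float64(0.117), 'ang', np.float64(32.4), 'z', array([0.0902, 0.1005, 0.1052]))
```

View pics/c5.png

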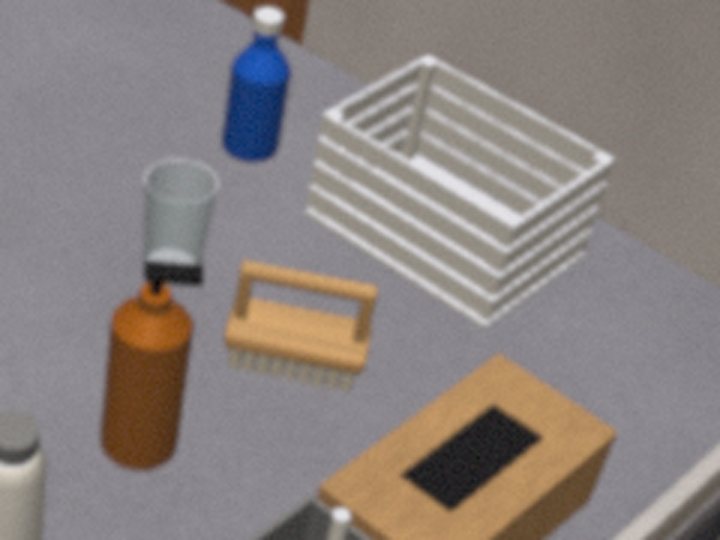

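The scrubber is undisturbed at (300,310), so the pads were too high and slid off the bar's top. I grasp again about 11 mm deeper.

```bash
python3 -m crank '[{"tx":0,"ty":0,"tz":0,"turn":0},{"tx":0,"ty":0,"tz":50,"turn":0},{"tx":0,"ty":0,"tz":110,"turn":0},{"tx":0,"ty":0,"tz":170,"turn":0},{"tx":0,"ty":0,"tz":170,"turn":0}]' 87|tail -2
python3 -m crank '[{"tx":0,"ty":0,"tz":0,"turn":0},{"tx":0,"ty":0,"tz":20,"turn":0},{"tx":0,"ty":0,"tz":50,"turn":0},{"tx":0,"ty":0,"tz":70,"turn":0},{"tx":0,"ty":0,"tz":70,"turn":0}]' |head -5
python3 -c "
from h import *
go(.6055,.3470,.090,-56.8)"
```

```text
grip_width: 0.54
grip_force: 0.0
time: 21.02
position: [0.6056, 0.3469, 0.1488]
tool_rot: [3.011, 0.893, -0.004]
ft_force: [1.2, 0.6, 0.7]
grip_width: 0.985
now [0.6056 0.3469 0.1488] yaw -57.0 tilt 0.15 -> tx ty tz [ 0.1 -0.1 58.8] turn -0.04 t 21.0
```

```bash
python3 -m crank '[{"tx":0,"ty":0,"tz":30,"turn":0},{"tx":0,"ty":0,"tz":52,"turn":0},{"tx":0,"ty":0,"tz":59,"turn":0},{"tx":0,"ty":0,"tz":59,"turn":0}]' |head -4
python3 -m crank '[{"tx":0,"ty":0,"tz":0,"turn":0},{"tx":0,"ty":0,"tz":0,"turn":0},{"tx":0,"ty":0,"tz":0,"turn":0},{"tx":0,"ty":0,"tz":0,"turn":0},{"tx":0,"ty":0,"tz":0,"turn":0}]' 5 30 >/dev/null
python3 -m crank '[{"tx":0,"ty":0,"tz":0,"turn":0},{"tx":0,"ty":0,"tz":0,"turn":0},{"tx":0,"ty":0,"tz":0,"turn":0},{"tx":0,"ty":0,"tz":0,"turn":0},{"tx":0,"ty":0,"tz":0,"turn":0}]'
python3 -m crank '[{"tx":0,"ty":0,"tz":0,"turn":0},{"tx":0,"ty":0,"tz":-5,"turn":0},{"tx":0,"ty":0,"tz":-10,"turn":0},{"tx":0,"ty":0,"tz":-10,"turn":0}]'
```

```text
time: 21.52
position: [0.6062, 0.3475, 0.0914]
tool_rot: [-3.012, -0.893, 0.0]
ft_force: [-0.0, -0.8, 0.7]
time: 22.78
position: [0.6061, 0.3475, 0.0912]
tool_rot: [3.012, 0.893, -0.0]
ft_force: [-1.2, 0.2, 0.6]
grip_width: 0.161
grip_force: 30.0
time: 23.28
position: [0.6065, 0.3476, 0.102]
tool_rot: [-3.012, -0.893, -0.002]
ft_force: [-0.2, -1.2, -1.2]
grip_width: 0.159
grip_force: 30.0
```

The grip holds at 14 mm and 30 N. I lift and carry.

```bash
python3 -m crank '[{"tx":0,"ty":0,"tz":-30,"turn":0},{"tx":0,"ty":0,"tz":-75,"turn":0},{"tx":0,"ty":0,"tz":-125,"turn":0},{"tx":0,"ty":0,"tz":-175,"turn":0},{"tx":0,"ty":0,"tz":-225,"turn":0}]' >/dev/null
python3 -m crank '[{"tx":0,"ty":0,"tz":-35,"turn":0},{"tx":0,"ty":0,"tz":-50,"turn":0},{"tx":0,"ty":0,"tz":-50,"turn":0}]'
python3 -c "
from h import *
go(.517,-.1,.37,-85.2);go(.56,.12,.37,-57)"
```

```text
time: 24.28
position: [0.6062, 0.3478, 0.3764]
tool_rot: [-3.012, -0.893, -0.001]
ft_force: [0.1, -0.6, -2.2]
grip_width: 0.155
grip_force: 30.0
now [0.6062 0.3478 0.3764] yaw -57.0 tilt 0.04 -> tx ty tz [-318.8  326.8    6.2] turn 5.64 t 24.3
now [0.6062 0.3478 0.3764] yaw -57.0 tilt 0.04 -> tx ty tz [-162.9  165.8    6.3] turn 0.0 t 24.3
```

```bash
python3 -m crank '[{"tx":-20,"ty":21,"tz":0,"turn":0},{"tx":-55,"ty":56,"tz":0,"turn":0},{"tx":-92,"ty":94,"tz":0,"turn":0},{"tx":-130,"ty":132,"tz":0,"turn":0},{"tx":-168,"ty":171,"tz":0,"turn":0}]' >/dev/null
python3 -m crank '[{"tx":-35,"ty":37,"tz":0,"turn":1},{"tx":-70,"ty":73,"tz":0,"turn":2.2},{"tx":-105,"ty":107,"tz":0,"turn":3.4},{"tx":-135,"ty":138,"tz":0,"turn":4.6},{"tx":-150,"ty":155,"tz":0,"turn":5.64}]' >/dev/null
python3 -m crank '[{"tx":0,"ty":0,"tz":0,"turn":0},{"tx":0,"ty":0,"tz":0,"turn":0},{"tx":0,"ty":0,"tz":0,"turn":0}]'
python3 - <<'E'
from h import *
go(.517,-.14,.27,-85.2)
for c in("top","scene"):
    im,d=ctrl.get_image(c);cv2.imwrite(f"pics/{c}6.png",im[:,:,::-1]);P=cloud(c,d)
    for n in("scrubber","scrubber_eye","mug_eye","single_hook","twin_hook"):print(c,n,[(np.round(a["xyz"],4).tolist(),round(a["confidence"],2)) for a in ctrl.mark_of(c,n)[:1]])
    q=sel(P,(.4,.65),(-.2,0),(.37,.40));print(line(q) if len(q)>9 else len(q))
    q=sel(P,(.4,.65),(-.2,0),(.31,.345));print("block",line(q) if len(q)>9 else len(q))
    q=sel(P,(.57,.8),(-.33,-.2),(.1,.228));print("mug pts",np.percentile(q,[1,99],axis=0).round(3) if len(q) else 0)
a=cv2.imread('pics/scene6.png')[160:380,100:393];cv2.imwrite('pics/c6.png',cv2.resize(a,(799,600),interpolation=cv2.INTER_CUBIC))
E
```

```text
time: 25.9
position: [0.5173, -0.0974, 0.3759]
tool_rot: [-3.138, -0.137, 0.001]
ft_force: [-0.6, -0.2, -0.6]
grip_width: 0.159
grip_force: 30.0
now [ 0.5173 -0.0974  0.3759] yaw -85.0 tilt 0.04 -> tx ty tz [ -3.9  42.5 105.9] turn 0.04 t 25.9
top scrubber [([0.5285, -0.3392, 0.2322], 0.67)]
top scrubber_eye []
top mug_eye []
top single_hook [([0.655, -0.3263, 0.2338], 0.39)]
top twin_hook [([0.5271, -0.3373, 0.2307], 0.88)]
0
block (304, array([ 0.5159, -0.0767]), 'ext', np.float64(0.124), 'ang', np.float64(11.7), 'z', array([0.3224, 0.3286, 0.3326]))
mug pts [[ 0.683 -0.325  0.107]
 [ 0.739 -0.229  0.227]]
scene scrubber [([0.5138, -0.0946, 0.285], 0.73)]
scene scrubber_eye [([0.5181, -0.0971, 0.3533], 0.86)]
scene mug_eye [([0.6435, -0.264, 0.2127], 0.95)]
scene single_hook [([0.6608, -0.3278, 0.2361], 0.85)]
scene twin_hook [([0.5296, -0.3362, 0.2388], 0.84)]
(470, array([ 0.5164, -0.104 ]), 'ext', np.float64(0.12), 'ang', np.float64(6.9), 'z', array([0.3743, 0.3869, 0.3966]))
block (1352, array([ 0.5168, -0.1068]), 'ext', np.float64(0.126), 'ang', np.float64(5.2), 'z', array([0.3166, 0.3295, 0.3345]))
mug pts [[ 0.613 -0.33   0.114]
 [ 0.738 -0.231  0.227]]
```

View pics/c6.png

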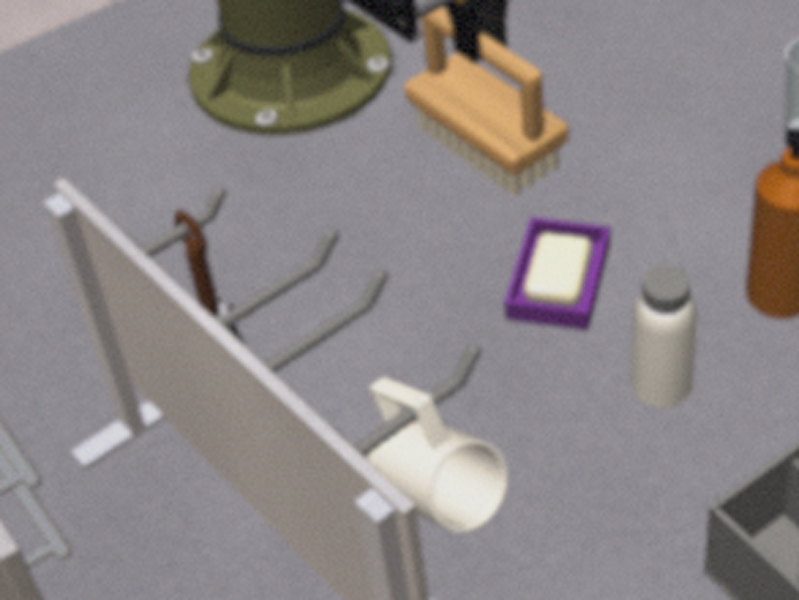

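The scrubber is held level, with its bar along the panel at (480,65), and both twin prongs at (330,240) and (380,280) are clear. The mug hangs safely to the side. I descend to entry height.

```bash
python3 -m crank '[{"tx":-1,"ty":10,"tz":30,"turn":0},{"tx":-2,"ty":20,"tz":60,"turn":0},{"tx":-4,"ty":32,"tz":90,"turn":0},{"tx":-4,"ty":42,"tz":106,"turn":0},{"tx":-4,"ty":42,"tz":106,"turn":0}]'|head -4
python3 - <<'E'
from h import *
im,d=ctrl.get_image("scene");P=cloud("scene",d)
print([(np.round(a["xyz"],4).tolist(),round(a["confidence"],2)) for a in ctrl.mark_of("scene","scrubber_eye")[:1]])
q=sel(P,(.4,.65),(-.25,-.05),(.205,.235));print("block",line(q))
go(.517,-.14,.27,-85.2);go(.525,-.265,.27,-85.2)
E
```

```text
time: 27.12
position: [0.5161, -0.1423, 0.2694]
tool_rot: [-3.138, -0.129, 0.003]
ft_force: [-0.2, -0.3, -0.7]
[([0.5149, -0.1429, 0.2445], 0.74)]
block (1192, array([ 0.5161, -0.1512]), 'ext', np.float64(0.127), 'ang', np.float64(7.3), 'z', array([0.2105, 0.2224, 0.2265]))
now [ 0.5174 -0.141   0.2714] yaw -85.2 tilt 0.09 -> tx ty tz [-0.3 -1.1  1.4] turn 0.01 t 27.2
now [ 0.5174 -0.141   0.2714] yaw -85.2 tilt 0.09 -> tx ty tz [ -2.8 124.2   1.5] turn 0.01 t 27.2
```

Heights are as planned, with the block top at 0.222. I insert in two stages.

```bash
python3 -m crank '[{"tx":-1,"ty":18,"tz":0.5,"turn":0},{"tx":-1,"ty":36,"tz":0.5,"turn":0},{"tx":-1,"ty":54,"tz":0.5,"turn":0},{"tx":-1.5,"ty":72,"tz":0.5,"turn":0},{"tx":-1.5,"ty":80,"tz":0.5,"turn":0}]'|head -4
python3 - <<'E'
from h import *
for c in("top","scene"):
    im,d=ctrl.get_image(c);cv2.imwrite(f"pics/{c}7.png",im[:,:,::-1])
    print([(np.round(a["xyz"],4).tolist(),round(a["confidence"],2)) for a in ctrl.mark_of(c,"scrubber_eye")[:1]])
a=cv2.imread('pics/scene7.png')[160:380,100:393];cv2.imwrite('pics/c7.png',cv2.resize(a,(799,600),interpolation=cv2.INTER_CUBIC))
go(.525,-.265,.27,-85.2)
E
```

```text
time: 27.85
position: [0.5216, -0.2233, 0.2695]
tool_rot: [3.139, 0.128, -0.001]
ft_force: [0.0, 0.1, -2.2]
[]
[([0.5232, -0.2187, 0.2421], 0.73)]
now [ 0.522  -0.2206  0.2698] yaw -85.2 tilt 0.04 -> tx ty tz [-0.7 44.5 -0.3] turn 0.01 t 28.1
```

View pics/c7.png

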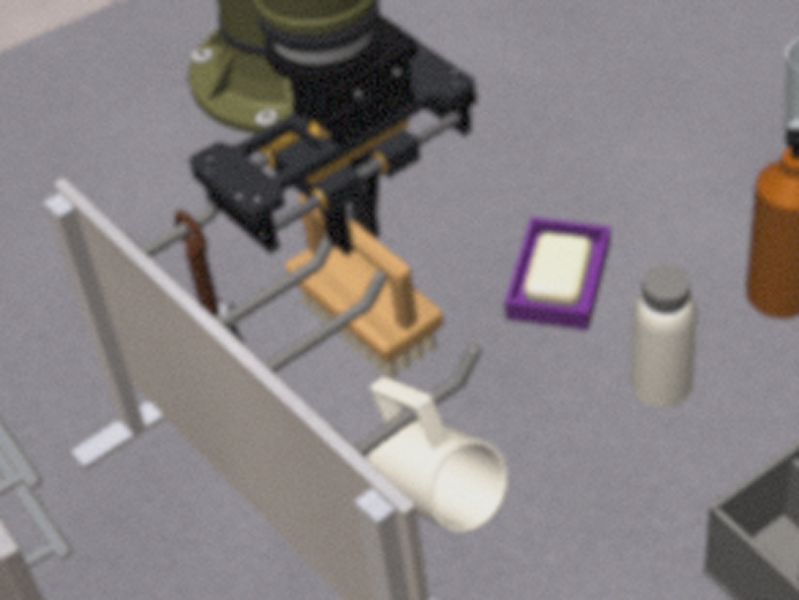

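Both prong tips, at (325,250) and (380,285), enter under the bar between the posts without force. I push on to 74 mm out, then lower.

```bash
python3 -m crank '[{"tx":-0.5,"ty":14,"tz":0,"turn":0},{"tx":-0.5,"ty":28,"tz":0,"turn":0},{"tx":-0.5,"ty":42,"tz":0,"turn":0},{"tx":-0.5,"ty":44,"tz":0,"turn":0},{"tx":-0.5,"ty":44,"tz":0,"turn":0}]'|head -4
python3 -m crank '[{"tx":0,"ty":0,"tz":7,"turn":0},{"tx":0,"ty":0,"tz":14,"turn":0},{"tx":0,"ty":0,"tz":20,"turn":0},{"tx":0,"ty":0,"tz":24,"turn":0},{"tx":0,"ty":0,"tz":24,"turn":0}]'|head -4
python3 -m crank '[{"tx":0,"ty":0,"tz":1,"turn":0},{"tx":0,"ty":0,"tz":2,"turn":0},{"tx":0,"ty":0,"tz":3,"turn":0},{"tx":0,"ty":0,"tz":3,"turn":0}]' |head -4
python3 - <<'E'
from h import *
im,d=ctrl.get_image("scene");print([(np.round(a["xyz"],4).tolist(),round(a["confidence"],2)) for a in ctrl.mark_of("scene","scrubber_eye")[:1]])
go(.525,-.265,.242,-85.2)
E
```

```text
time: 28.68
position: [0.5251, -0.2651, 0.2697]
tool_rot: [-3.138, -0.132, 0.0]
ft_force: [0.7, -0.2, -1.8]
time: 29.3
position: [0.5249, -0.265, 0.2454]
tool_rot: [-3.139, -0.132, 0.001]
ft_force: [0.4, -0.2, -1.0]
time: 29.8
position: [0.5251, -0.2651, 0.2428]
tool_rot: [3.139, 0.132, -0.0]
ft_force: [0.1, 0.0, -1.9]
[([0.527, -0.2652, 0.2169], 0.95)]
now [ 0.5251 -0.2651  0.2429] yaw -85.2 tilt 0.0 -> tx ty tz [-0.1 -0.1  0.9] turn 0.0 t 29.9
```

```bash
python3 -m crank '[{"tx":0,"ty":0,"tz":1,"turn":0},{"tx":0,"ty":0,"tz":1.5,"turn":0},{"tx":0,"ty":0,"tz":1.5,"turn":0}]' - 5|head -4
python3 -m crank '[{"tx":0,"ty":0,"tz":0,"turn":0},{"tx":0,"ty":0,"tz":0,"turn":0},{"tx":0,"ty":0,"tz":0,"turn":0},{"tx":0,"ty":0,"tz":0,"turn":0},{"tx":0,"ty":0,"tz":0,"turn":0}]' 50 |tail -3
python3 -m crank '[{"tx":0,"ty":0,"tz":0,"turn":0},{"tx":0,"ty":0,"tz":0,"turn":0},{"tx":0,"ty":0,"tz":-10,"turn":0},{"tx":0,"ty":0,"tz":-30,"turn":0},{"tx":0,"ty":0,"tz":-60,"turn":0}]' |tail -3
python3 -m crank '[{"tx":0,"ty":0,"tz":-40,"turn":0},{"tx":0,"ty":-40,"tz":-80,"turn":0},{"tx":0,"ty":-90,"tz":-100,"turn":0},{"tx":0,"ty":-150,"tz":-100,"turn":0},{"tx":0,"ty":-200,"tz":-100,"turn":0}]' |tail -3
python3 -m crank '[{"tx":0,"ty":0,"tz":0,"turn":0},{"tx":0,"ty":0,"tz":0,"turn":0},{"tx":0,"ty":0,"tz":0,"turn":0},{"tx":0,"ty":0,"tz":0,"turn":0},{"tx":0,"ty":0,"tz":0,"turn":0}]' |head -2
python3 - <<'E'
from h import *
for c in("top","scene"):
    im,d=ctrl.get_image(c);cv2.imwrite(f"pics/{c}8.png",im[:,:,::-1])
    for n in("scrubber","scrubber_eye","mug_eye","hairbrush","tumbler","talc","soap_dish","pump"):print(c,n,[(np.round(a["xyz"],4).tolist(),round(a["confidence"],2)) for a in ctrl.mark_of(c,n)[:1]])
a=cv2.imread('pics/scene8.png')[160:380,100:393];cv2.imwrite('pics/c8.png',cv2.resize(a,(799,600),interpolation=cv2.INTER_CUBIC))
E
```

```text
time: 30.28
position: [0.5252, -0.2651, 0.2419]
tool_rot: [3.138, 0.132, 0.001]
ft_force: [-1.2, 0.2, 2.7]
ft_force: [0.3, -0.4, 0.5]
grip_width: 0.559
grip_force: 0.0
ft_force: [0.2, -0.0, 1.1]
grip_width: 0.575
grip_force: 0.0
ft_force: [0.4, 0.1, 0.3]
grip_width: 0.575
grip_force: 0.0
time: 32.78
position: [0.5083, -0.0665, 0.4012]
top scrubber []
top scrubber_eye [([0.5229, -0.2657, 0.2183], 0.66)]
top mug_eye [([0.5298, -0.3361, -0.0071], 0.21)]
top hairbrush [([0.3965, -0.2923, 0.2349], 0.92)]
top tumbler [([0.4473, 0.3558, -0.0046], 0.88)]
top talc [([0.6018, 0.0175, 0.0021], 0.6)]
top soap_dish []
top pump [([0.5873, 0.1695, 0.0005], 0.63)]
scene scrubber [([0.5215, -0.2644, 0.152], 0.9)]
scene scrubber_eye [([0.528, -0.2625, 0.2155], 0.94)]
scene mug_eye [([0.6429, -0.2629, 0.2166], 0.95)]
scene hairbrush [([0.3982, -0.2954, 0.2359], 0.76)]
scene tumbler [([0.4447, 0.358, -0.0028], 0.87)]
scene talc [([0.6011, 0.0125, -0.0024], 0.95)]
scene soap_dish []
scene pump [([0.5853, 0.1665, -0.0003], 0.7)]
```

View pics/c8.png

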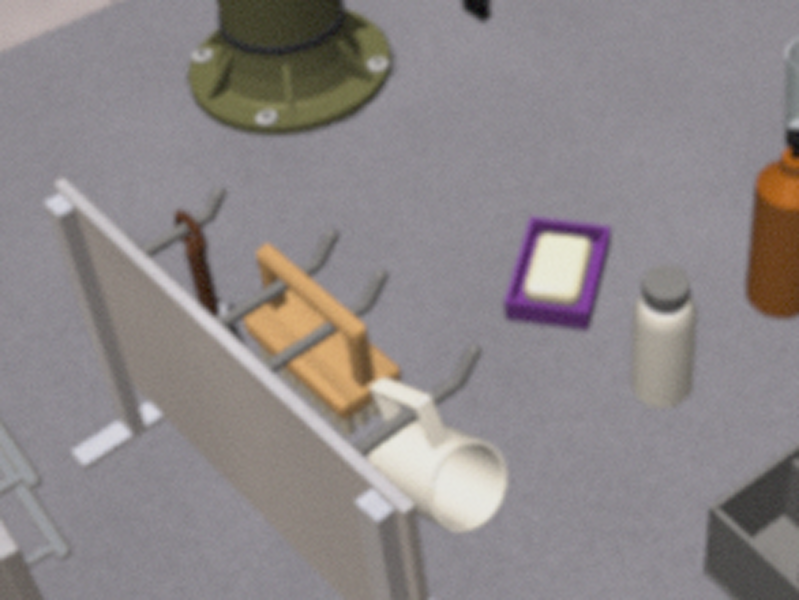

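The scrubber hangs on both prongs (bar from (262,255) to (360,335)). The mug hangs on the single hook at (430,440), the hairbrush is at (195,250), and the bystanders have not moved. I hand in.

```bash
python3 -c "
from bench import ctrl
print(ctrl.close_job())"
```

```text
the job is handed in; nothing more can be done
None
```

The scrubber hangs on the twin hook with both prongs through its bow, and the mug hangs by its handle on the long single hook. The hairbrush and bystanders look unmoved in the last images, and I handed the job in at about 34 s of the 69 s, but no verdict came back.

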